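Fit and lock a water-filter cartridge

TASK

Fit the new filter cartridge into the water filter beside the sink: lower it into the empty socket with its lugs in the slots, and with both release tabs squeezed press it down gently against the sprung valve and turn it clockwise until it stops. Then let go so that both tabs spring back out and their bolts lock it. Do not force the parts, and leave the glass, the mug and the spice jar where they stand.

Things in the scene. Friction and masses are not known exactly. Their poses are not given: they have to be found in the camera images.
- cartridge: New filter cartridge, 88 mm tall, 0.22-0.4 kg, standing loose. Origin: centre of its foot, z up. White barrel 50 mm in diameter (bevelled foot) up to z=50 mm, round flange 72 mm in diameter at z=50-58, finger knob above. Two blue lugs on the barrel along x (x = +-22 to 32 mm, 20 mm wide, z=32-39.5). It is the same after a half turn.
- knob (a point): Point on the cartridge's axis, 82 mm above its foot: a good TCP height for the pinch (tips just over the flange). The knob's block (26 by 30 mm) stands between the two blue release tabs, ribbed upright paddles 24 mm wide along x, z=58-88 mm, with outer faces at y = +-29 mm (58 mm apart, 48 mm when fully squeezed).
- tab_left (a joint): Travel in m of the +y release tab towards the axis: 0 out (sprung), 0.005 fully squeezed. Spring 6 N at rest, 11 N fully in. An orange bolt, 9 mm wide, goes with it at z=51-56 mm of the cartridge and reaches 42 mm from the axis when out, 37 mm squeezed. Over 80 N on each tab would crack them; a grip of 20 to 35 N holds them in.
- tab_right (a joint): The same for the -y tab. With a bolt out in the start notch (orange mark) of the lock ring the cartridge cannot turn: keep both tabs squeezed. At the hard stop the bolts face the lock notches (blue marks), with under 2 mm play each side: let go there and they spring out. Turning drags with about 0.1 N m; 0.5 N m felt at the stop is enough.
- filter_unit: White countertop water filter, 180 by 124 mm, 80 mm high, fixed. Origin: on the worktop under the socket's centre, z up. Steel spout at its +x end, 86 to 160 mm from the socket's centre, up to 129 mm high; green light at -x. Round the socket a grey lock ring, 109 mm in diameter, with a rim (77-90 mm in diameter, top 87 mm over the worktop) in which the four notches are cut.
- socket (a point): Centre of the socket's mouth, 80 mm over the worktop, axes of the unit. Bore 53 mm, lip 8 mm thick with two slots 24 mm wide for the lugs, 60 degrees anticlockwise (from above) of the unit's x. So the cartridge enters with its x at +60 degrees from the unit's (or plus a half turn). The lock ring sits a little differently on each unit: the stop comes after 46 to 76 degrees clockwise; feel it.
- valve (a joint): Sprung valve in the socket, travel in m, 0 up. The foot meets it 38 mm above the worktop (6 N); 8 mm farther down the flange lies hard on the lip (13 N on the valve). The lugs can turn under the lip only in the last 2.5 mm, so keep pressing while turning, 10 to 20 N at the tool. A foot held up at 46-51 mm means a lug or the barrel caught on the lip: shift 1 to 3 mm. Over 60 N spoils the socket.
- glass: Clear drinking glass, 81 mm wide, 93 mm tall, standing under the spout; origin at the centre of its foot. Leave it.
- mug: White mug with green dots, 78 mm wide, 114 mm with its handle, 93 mm tall; origin at the centre of its foot. Leave it.
- spice_jar: Spice jar with red lid, 45 mm wide, 106 mm tall; origin at the centre of its foot. Leave it.

How it is judged:
By the outcome, as a careful person would: the job done as asked, in the order asked, and still so for the second after the job is handed in, with the robot touching nothing.
It also fails if it takes over 64 s, if anything falls off the work surface, if the arm or the gripper's body presses on something with over 40 N, if the wrist force passes 120 N, or if a joint passes its speed limit or range.

ROBOT

A 6-joint arm with a two-finger parallel gripper is mounted at the origin on a cart in front of the work surface, level with it; the furniture and walls round the work are solid. World frame = base frame: x ahead of the robot, y to its left, z up, the work surface at z = 0. Lengths are in m, angles in rad, forces in N, time in s.
With the tool pointing down it reaches from about 0.3 to 0.875 m from the base axis. Payload 4.2 kg.
Tool frame: the origin (TCP) lies between the finger pads, 19 mm behind the fingertips; this is the grasp point; z points along the fingers, y is the line along which they close (so a half turn about z gives the same grasp; the last joint's range is limited). The gripper opens to 85 mm and grips with 20 to 120 N. Pads are 22 mm wide; open, the fingers measure 114 mm over their backs; the gripper's body (76 mm by 85 mm) begins 54 mm behind the grasp point. The pads swing forward as they close: fully open they stand 13 mm farther back than shut.
Start: joints at [-1.264, 0.32, 1.565, -0, 1.257, -0.02], TCP at [0.185, -0.545, 0.25] pointing down, gripper open.
Joint ranges: [-3.11, 3.11], [-0.84, 2.01], [0.21, 2.61], [-1.34, 4.49], [0.05, 2.63], [-2.56, 2.56]. Speed limits (rad/s): [2.57, 2.57, 3.14, 3.14, 3.14, 3.14].

INTERFACE

Orientations are given as a unit quaternion [w, x, y, z].
In Python, from cell import * gives the robot as it stands. The module is installed in compiled form; this text tells all that it offers.
- The arm moves only by the tool drive_tool, never from a script. Its argument "series" is a list of rows, each an object of numbers: "grip": the opening, from -1 (shut) to 1 (fully open), so that 0 is half open; "tx", "ty", "tz": the shift along the tool's x, y, z in cm; "yaw": the turn about the tool's z in degrees. In form: [{"grip": .., "tx": .., "ty": .., "tz": .., "yaw": ..}, ...]. A call has 1 to 20 rows; each row shifts and turns the commanded pose from where the row before left it, along the tool's axes as they then stand; what a row does not reach is not made up. A row lasts 1/10 s, in which the tool goes at most 50 mm and 8.59 degrees, less where a joint would pass 70% of its speed; a pose out of reach is approached as far as the arm can. A call with a gripper value outside its range is refused whole. The fingers move at their own pace and stop on an object; "grip_force" is the grip in N (left out, the last holds). Time passes only in rows, so rows that do not move let the fingers close. It gives the time, the measured TCP pose, the force, the opening and the grip force at its end, in the units of the state.
- sense(): the state, without advancing time (a new reading comes with each control period).
- read_camera(name): name is "side" or "top" or "wrist"; returns the picture (420x560x3 uint8, red, green, blue); there is no depth.
- get_calibration(name): a dict with "K" (3x3 intrinsics, pixels), "rvec" (rotation vector, rad) and "tvec" (3), from world to camera coordinates, as OpenCV has them. Camera axes: x right, y down, z forward; pixel columns grow to the right and rows downward; lengths in m; the calibration is good to about 2 mm. A picture is of the moment at which its call begins: read the wrist's pose just before it. get_calibration takes no time and is no camera call; for the wrist camera it gives the pose at the moment of the call.
- sign_off(): hands the job in; it is judged then, once.
The state is a dict: "t": time; "joints": joint angles; "qvel": joint speeds; "effort": joint torques, N m; "tool_pos": TCP position; "tcp_rot": TCP orientation; "force": force on the tool from outside, world axes, zero at the start; "ft_torque": the same for the moment, N m; "width": finger opening in m; "gripper_force": force on a finger pad.
Only numpy, scipy, OpenCV 4.12 (cv2) and the standard library are available. Lean on these libraries where they do the work, as an engineer would, in place of code of your own. Each camera call takes 0.05 s, during which the arm holds its last target. There are 200 camera calls.

## Working session

There is one attempt and no reset: what is moved stays moved. The work goes in short steps, Python scripts to look and compute and a tool call to move; the robot and the scene stay as the last step left them, time stands still between calls to the robot, and variables do not carry over. Pictures are saved under pics/ and viewed, at most 10 in all, crops included, and the job is handed in when it is done.

Besides the shell and the picture viewer there is one more tool, called after "Call:" as name([rows], argument=value, ...), one row to a line, values as JSON. drive_tool: Moves the arm, as the interface text tells. Its arguments: {"type":"object","properties":{"series":{"type":"array"},"grip_force":{"type":"number"}},"required":["series"]}

```bash
mkdir -p pics
python3 - <<'E'
from cell import *
import cv2
s=sense();print({k:(v if not hasattr(v,'tolist') else v.tolist()) for k,v in s.items()})
for n in("top","side"):
    c=get_calibration(n);print(n,c)
    cv2.imwrite(f"pics/{n}0.png",read_camera(n)[:,:,::-1])
E
```

```text
{'t': 0.0, 'joints': [-1.2640030475772048, 0.320311017934342, 1.5657019476479381, 3.291515574312026e-05, 1.2574148031222652, -0.0199967326770291], 'qvel': [-0.002231629797245972, -0.0011034297411926046, -0.0011019663047645233, 0.0009373960931265384, 0.0020759702684718054, -0.0004936302556985988], 'effort': [0.0020365470845717937, -41.551069021224976, -23.415709733963013, 0.0004639184771804139, 0.008206832280848175, 2.1040694946350413e-05], 'tool_pos': [0.1844507450949345, -0.5441292866148195, 0.24916236294622837], 'tcp_rot': [-0.0009103763830553835, 0.9866811208920103, 0.16266383592761485, -0.00011563494855347567], 'force': [-0.21119200028666824, 0.41598623780249233, 0.053414001062028836], 'ft_torque': [0.008736091218213324, 0.02466061422497183, -0.0024889351373099567], 'gripper_force': 0.0, 'width': 0.08528542517487818}
top {'K': array([[499.50614834,   0.        , 278.69556272],
       [  0.        , 499.50614834, 208.62281479],
       [  0.        ,   0.        ,   1.        ]]), 'rvec': array([ 2.06103016, -2.15392075,  0.22994971]), 'tvec': array([-0.02711301,  0.59453461,  0.87879506])}
side {'K': array([[529.17898705,   0.        , 283.49394243],
       [  0.        , 529.17898705, 216.84738418],
       [  0.        ,   0.        ,   1.        ]]), 'rvec': array([ 2.21136713, -0.00255415,  0.01520984]), 'tvec': array([-0.59098132,  0.04465995,  1.1822189 ])}
```

View pics/top0.png

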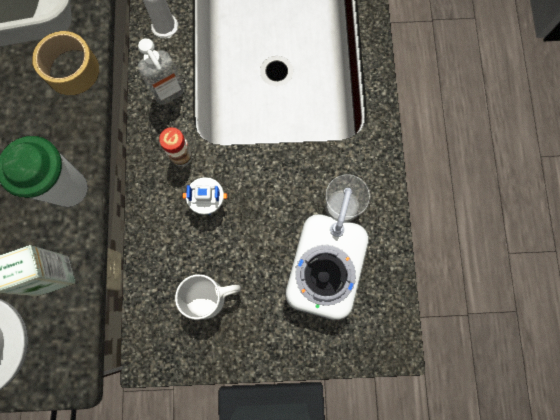

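View pics/side0.png

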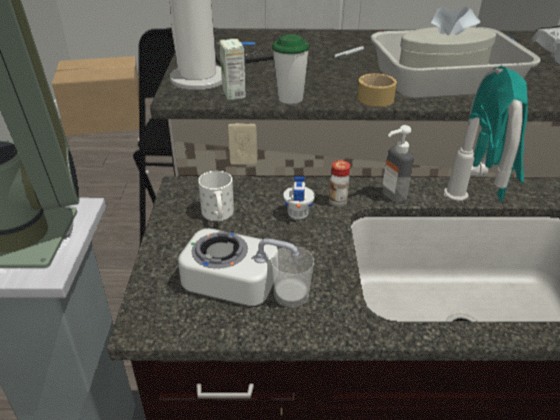

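The top view shows the cartridge at (204,196), the filter socket at (325,275), the mug at (200,298), the jar at (174,145) and the glass at (347,197). Next I measure the colour marks, with an enlarged crop of both parts.

```bash
cat > h.py <<'E'
import numpy as np, cv2
from cell import *
def ray(cal,uv):
    R=cv2.Rodrigues(np.array(cal["rvec"],float))[0];t=np.array(cal["tvec"],float).ravel()
    p=cv2.undistortPoints(np.array([[uv]],float),np.array(cal["K"]),None).ravel()
    return -R.T@t, R.T@np.array([p[0],p[1],1.])
def onz(cal,uv,z):
    o,d=ray(cal,uv);return o+d*(z-o[2])/d[2]
def blobs(img,col,roi,amin=3):
    h=cv2.cvtColor(img,cv2.COLOR_RGB2HSV)
    lo,hi={'blue':((100,110,60),(128,255,255)),'orange':((4,120,120),(20,255,255)),'green':((45,120,60),(80,255,255))}[col]
    m=cv2.inRange(h,lo,hi);x0,y0,x1,y1=roi;k=np.zeros_like(m);k[y0:y1,x0:x1]=m[y0:y1,x0:x1]
    n,_,st,c=cv2.connectedComponentsWithStats(k)
    return [(int(st[i,4]),c[i].round(1),st[i,:4].tolist()) for i in range(1,n) if st[i,4]>=amin]
E
python3 - <<'E'
from h import *
im=read_camera("top");c=get_calibration("top")
a=cv2.resize(im[165:230,170:240],(400,371),interpolation=2);b=cv2.resize(im[205:325,280:375],(400,505),interpolation=2)
o=np.zeros((505,800,3),np.uint8);o[:371,:400]=a;o[:,400:]=b
cv2.imwrite("pics/z0.png",o[:,:,::-1])
print("cam",ray(c,(0,0))[0])
for n,uv,z in(("cart",(204,196),.07),("sock",(325,275),.087),("mug",(200,290),.05),("jar",(174,138),.1),("glass",(347,197),.09)):print(n,onz(c,uv,z))
for col in('blue','orange','green'):
  for nm,roi,z in(("cart",(170,165,240,230),.088),("unit",(280,205,375,325),.087)):
    for n,ct,bb in blobs(im,col,roi):print(col,nm,n,ct,bb,onz(c,ct,z).round(4))
E
```

```text
cam [ 0.39072926 -0.04755135  0.9856758 ]
cart [0.6221779  0.08659135 0.07      ]
sock [ 0.46265598 -0.13059255  0.087     ]
mug [0.4482044 0.0990192 0.05     ]
jar [0.72909563 0.13710756 0.1       ]
glass [ 0.60347573 -0.17992966  0.09      ]
blue cart 60 [188.4 192. ] [186, 185, 6, 16] [0.6266 0.1128 0.088 ]
blue cart 48 [216.4 192.5] [215, 186, 4, 15] [0.6233 0.0609 0.088 ]
blue cart 55 [201.9 191.4] [198, 188, 9, 7] [0.6266 0.0877 0.088 ]
blue unit 21 [300.2 262.4] [298, 259, 5, 7] [ 0.4871 -0.0875  0.087 ]
blue unit 23 [350.3 285.9] [348, 283, 5, 7] [ 0.4414 -0.1744  0.087 ]
orange cart 20 [183.6 195.3] [182, 193, 4, 6] [0.6206 0.1217 0.088 ]
orange cart 18 [225.  195.5] [224, 193, 3, 6] [0.6168 0.0451 0.088 ]
orange unit 8 [347.  258.5] [346, 257, 3, 4] [ 0.4904 -0.1721  0.087 ]
orange unit 8 [303.1 290.1] [302, 289, 3, 3] [ 0.4377 -0.09    0.087 ]
green unit 7 [317.  305.7] [316, 305, 3, 3] [ 0.4094 -0.1131  0.087 ]
```

View pics/z0.png

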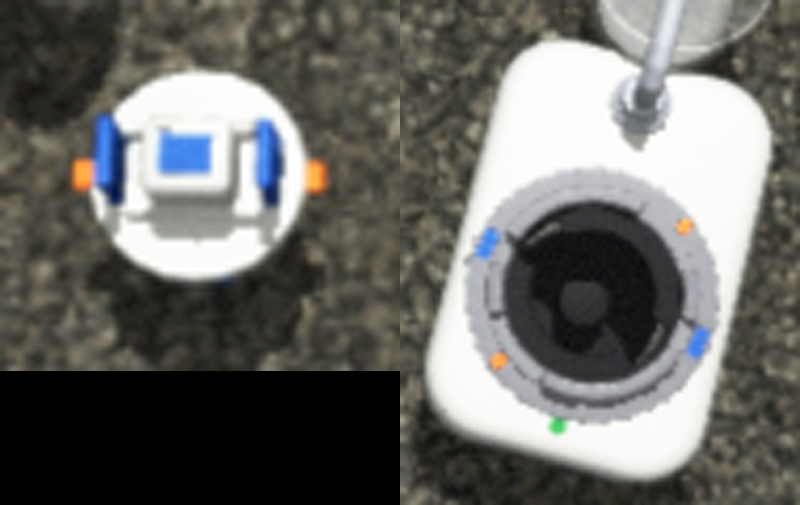

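The crop shows the bolts at both sides of the cartridge along image horizontal. The unit has orange marks at upper-right and lower-left, and blue marks at left and right. I move over the socket for a close wrist view.

Call:
drive_tool([
  {"tx": 3.3, "ty": -2.5, "grip": 1},
  {"tx": 3.3, "ty": -2.5, "grip": 1},
  {"tx": 3.3, "ty": -2.5, "grip": 1},
  {"tx": 3.3, "ty": -2.5, "grip": 1},
  {"tx": 3.3, "ty": -2.5, "grip": 1},
  {"tx": 3.3, "ty": -2.5, "grip": 1},
  {"tx": 3.3, "ty": -2.5, "grip": 1},
  {"tx": 3.3, "ty": -2.5, "grip": 1},
  {"tx": 3.3, "ty": -2.5, "grip": 1},
  {"tx": 3.3, "ty": -2.5, "grip": 1},
  {"tx": 3.3, "ty": -2.5, "grip": 1},
  {"tx": 3.3, "ty": -2.5, "grip": 1},
  {"grip": 1},
  {"grip": 1},
], grip_force=28)

```text
schema error: expected keys grip, tx, ty, tz, yaw
```

Run:
```python
from h import *
im=read_camera("wrist");c=get_calibration("wrist");np.save("w1.npy",im)
print("cam",ray(c,(0,0))[0],c["K"][0])
cv2.imwrite("pics/w1.png",im[:,:,::-1])
for col in('blue','orange','green'):
    for n,ct,bb in blobs(im,col,(0,0,560,420),15):print(col,n,ct,bb,onz(c,ct,.087).round(4))
```

```text
cam [ 0.25973842 -0.51951414  0.37498769] [325.68696013   0.         281.8588246 ]
blue 146 [520.3 186.7] [509, 182, 22, 12] [ 0.2657 -0.7444  0.087 ]
orange 11573 [499.8 155.5] [424, 21, 136, 253] [ 0.2844 -0.7124  0.087 ]
orange 7582 [528.3 261.9] [472, 157, 88, 176] [ 0.2027 -0.7918  0.087 ]
orange 1243 [ 81.5 299.1] [38, 275, 83, 43] [ 0.0206 -0.3851  0.087 ]
orange 236 [ 91.5 283. ] [76, 275, 35, 15] [ 0.0425 -0.392   0.087 ]
orange 28 [ 78.5 292.9] [73, 291, 13, 5] [ 0.0269 -0.3813  0.087 ]
orange 23 [ 96.8 296.4] [93, 295, 9, 4] [ 0.0288 -0.3994  0.087 ]
orange 64 [ 54.2 311.8] [51, 307, 8, 10] [-0.0036 -0.3606  0.087 ]
orange 57 [ 62.9 313.7] [60, 310, 7, 9] [-0.003  -0.3694  0.087 ]
orange 55 [ 71.7 316. ] [68, 312, 8, 9] [-0.0029 -0.3783  0.087 ]
orange 51 [ 80.3 318.1] [77, 314, 8, 9] [-0.0026 -0.3871  0.087 ]
orange 48 [ 89.  320.2] [86, 317, 8, 8] [-0.0022 -0.3961  0.087 ]
orange 42 [ 97.5 322.2] [94, 319, 8, 7] [-0.0018 -0.4048  0.087 ]
orange 38 [107.8 407.4] [104, 404, 8, 7] [-0.1139 -0.434   0.087 ]
orange 37 [ 90.  415.7] [83, 412, 11, 8] [-0.1332 -0.4164  0.087 ]
orange 23 [102.7 416.5] [101, 414, 5, 6] [-0.1297 -0.4306  0.087 ]
orange 27 [110.9 417.9] [107, 416, 9, 4] [-0.1287 -0.44    0.087 ]
```

View pics/w1.png

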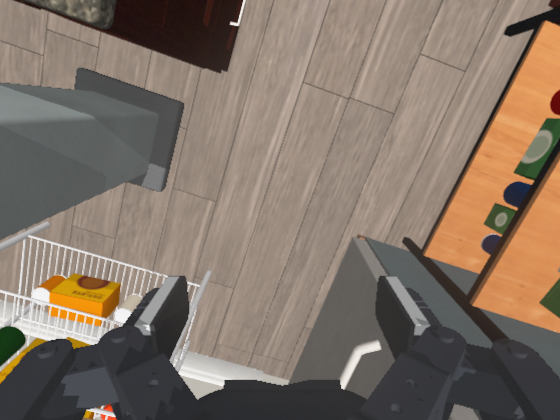

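The move was refused because every key is needed, so the wrist picture shows only the floor beside the cart. I repeat it with all keys.

Call:
drive_tool([
  {"tx": 3.3, "ty": -2.5, "tz": 0, "yaw": 0, "grip": 1},
  {"tx": 3.3, "ty": -2.5, "tz": 0, "yaw": 0, "grip": 1},
  {"tx": 3.3, "ty": -2.5, "tz": 0, "yaw": 0, "grip": 1},
  {"tx": 3.3, "ty": -2.5, "tz": 0, "yaw": 0, "grip": 1},
  {"tx": 3.3, "ty": -2.5, "tz": 0, "yaw": 0, "grip": 1},
  {"tx": 3.3, "ty": -2.5, "tz": 0, "yaw": 0, "grip": 1},
  {"tx": 3.3, "ty": -2.5, "tz": 0, "yaw": 0, "grip": 1},
  {"tx": 3.3, "ty": -2.5, "tz": 0, "yaw": 0, "grip": 1},
  {"tx": 3.3, "ty": -2.5, "tz": 0, "yaw": 0, "grip": 1},
  {"tx": 3.3, "ty": -2.5, "tz": 0, "yaw": 0, "grip": 1},
  {"tx": 0, "ty": 0, "tz": 0, "yaw": 0, "grip": 1},
  {"tx": 0, "ty": 0, "tz": 0, "yaw": 0, "grip": 1},
  {"tx": 0, "ty": 0, "tz": 0, "yaw": 0, "grip": 1},
], grip_force=28)

```text
t: 1.5
tool_pos: [0.4163, -0.2025, 0.2499]
tcp_rot: [0.0, 0.987, 0.162, -0.0]
force: [0.2, -0.1, -0.4]
width: 0.0853
gripper_force: 0.0
```

Run:
```python
from h import *
s=sense();print(s["tool_pos"],s["t"],s["joints"])
im=read_camera("wrist");c=get_calibration("wrist");np.save("w1.npy",im)
print("cam",ray(c,(0,0))[0],c["K"][0])
cv2.imwrite("pics/w2.png",im[:,:,::-1])
for col in('blue','orange','green'):
    for n,ct,bb in blobs(im,col,(0,0,560,420),15):print(col,n,ct,bb,onz(c,ct,.087).round(4))
```

```text
[ 0.41634543 -0.20250673  0.24988977] 1.5 [-4.77140637e-01  1.43004550e-01  1.80380823e+00 -6.68027988e-04
  1.19514828e+00  7.67718492e-01]
cam [ 0.49153687 -0.17788417  0.37537123] [325.68696013   0.         281.8588246 ]
blue 116 [178.3  75.9] [171, 69, 15, 15] [ 0.489  -0.0893  0.087 ]
blue 89 [261.2 161.8] [255, 156, 14, 13] [ 0.4437 -0.1746  0.087 ]
blue 232 [ 15.2 280.1] [0, 274, 38, 14] [0.2532 0.0222 0.087 ]
blue 310 [225.  377.6] [212, 369, 32, 23] [ 0.2024 -0.2086  0.087 ]
orange 42 [276.4 105.9] [273, 103, 8, 7] [ 0.4925 -0.1726  0.087 ]
orange 43 [167.9 134.9] [164, 132, 8, 7] [ 0.4401 -0.0915  0.087 ]
orange 5394 [526.3 286.4] [476, 194, 84, 160] [ 0.4097 -0.4639  0.087 ]
orange 50 [557.4 370.9] [554, 364, 6, 15] [ 0.3285 -0.5533  0.087 ]
green 40 [187.  173.2] [184, 170, 8, 7] [ 0.4128 -0.1149  0.087 ]
```

View pics/w2.png

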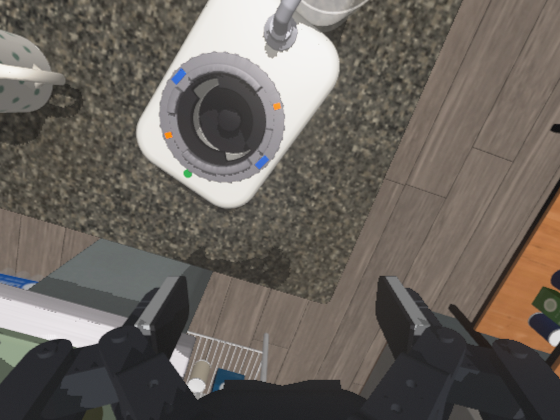

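The wrist picture shows the socket at (222,118), blue marks at (178,76) and (261,162), orange marks at (276,106) and (168,135), and pale lip edges at (208,88) and (237,155). I check the unit's yaw and the slots in a crop rectified to z = 0.08.

Run:
```python
from h import *
im=np.load("w1.npy");c=get_calibration("wrist")
R=cv2.Rodrigues(c["rvec"])[0];t=c["tvec"].ravel();K=c["K"]
# rectified patch: 0.2 mm/px, up = world +x, right = -y
P0=np.array([.466,-.132,.08]);N=560;s=.0002
def px(w):
    p=K@(R@w+t);return p[:2]/p[2]
src=[];dst=[]
for u,v in((0,0),(N,0),(N,N),(0,N)):
    dst.append((u,v));src.append(px(P0+np.array([(N/2-v)*s,(N/2-u)*s,0])))
H=cv2.getPerspectiveTransform(np.float32(src),np.float32(dst))
w=cv2.warpPerspective(im,H,(N,N),flags=2)
w=np.clip(w.astype(float)*1.5,0,255).astype(np.uint8)
cv2.imwrite("pics/rect.png",w[:,:,::-1])
# body yaw
for n,z,roi in(("wrist",.07,None),("top",.07,(280,205,375,325))):
    I=im if n=="wrist" else read_camera(n);c=get_calibration(n)
    h=cv2.cvtColor(I,cv2.COLOR_RGB2HSV);m=cv2.inRange(h,(0,0,170),(180,40,255))
    if n=="wrist": m[:,:130]=0;m[215:]=0
    else:
        k=np.zeros_like(m);k[205:325,280:375]=m[205:325,280:375];m=k
    cs,_=cv2.findContours(m,0,1);b=max(cs,key=cv2.contourArea)
    pts=np.array([onz(c,p[0].astype(float),z)[:2] for p in b],np.float32)
    print(n,cv2.minAreaRect(pts*1000))
```

```text
wrist ((483.3172302246094, -136.132568359375), (122.40681457519531, 178.276611328125), 71.92330932617188)
top ((498.82476806640625, -142.72091674804688), (122.44737243652344, 211.67108154296875), 72.23372650146484)
```

View pics/rect.png

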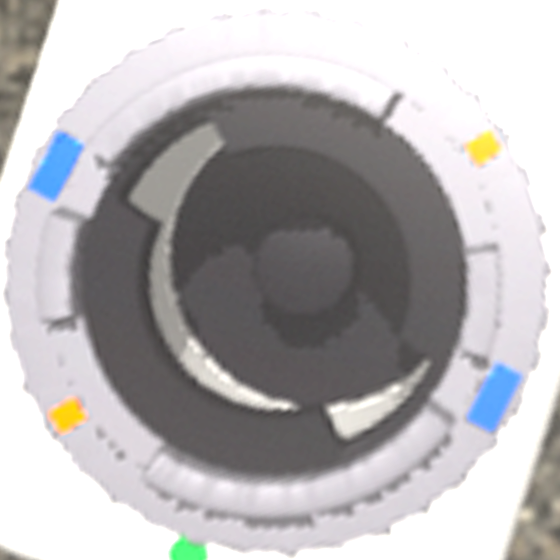

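The unit's yaw is −18° from its edges in both views. The slots lie at about 42°, as expected, and the blue notches need a turn of about 70° clockwise. The socket centre is near (0.466, −0.132). Next I go over the cartridge.

Call:
drive_tool([
  {"tx": 3.33, "ty": -2.67, "tz": 0, "yaw": 0, "grip": 1},
  {"tx": 3.33, "ty": -2.67, "tz": 0, "yaw": 0, "grip": 1},
  {"tx": 3.33, "ty": -2.67, "tz": 0, "yaw": 0, "grip": 1},
  {"tx": 3.33, "ty": -2.67, "tz": 0, "yaw": 0, "grip": 1},
  {"tx": 3.33, "ty": -2.67, "tz": 0, "yaw": 0, "grip": 1},
  {"tx": 3.33, "ty": -2.67, "tz": 0, "yaw": 0, "grip": 1},
  {"tx": 3.33, "ty": -2.67, "tz": 0, "yaw": 0, "grip": 1},
  {"tx": 3.33, "ty": -2.67, "tz": 0, "yaw": 0, "grip": 1},
  {"tx": 0, "ty": 0, "tz": 0, "yaw": 7.2, "grip": 1},
  {"tx": 0, "ty": 0, "tz": 0, "yaw": 7.2, "grip": 1},
  {"tx": 0, "ty": 0, "tz": 0, "yaw": 7.2, "grip": 1},
  {"tx": 0, "ty": 0, "tz": 0, "yaw": 0, "grip": 1},
  {"tx": 0, "ty": 0, "tz": 0, "yaw": 0, "grip": 1},
], grip_force=28)

```text
t: 2.9
tool_pos: [0.6007, 0.0849, 0.2499]
tcp_rot: [0.0, 1.0, -0.025, -0.0]
force: [-0.1, 0.0, 0.5]
width: 0.0854
gripper_force: 0.0
```

Run:
```python
from h import *
s=sense();print(s["tool_pos"],s["t"],s["joints"].tolist() if hasattr(s["joints"],"tolist") else s["joints"])
im=read_camera("wrist");c=get_calibration("wrist")
print("cam",ray(c,(0,0))[0])
cv2.imwrite("pics/w3.png",im[:,:,::-1])
for col,zs in(('blue',(.088,.035)),('orange',(.0535,))):
    for n,ct,bb in blobs(im,col,(100,50,460,400),15):print(col,n,ct,bb,[onz(c,ct,z).round(4) for z in zs])
```

```text
[0.60068589 0.08487238 0.24989576] 2.9 [0.12148882411003932, 0.3698631084772878, 1.4888825027049661, -0.000175542862076765, 1.283044951641465, 1.7415199753438255]
cam [0.67995109 0.08068559 0.37544171]
blue 196 [246.  169.8] [243, 155, 8, 30] [array([0.6305, 0.115 , 0.088 ]), array([0.6213, 0.1214, 0.035 ])]
blue 192 [303.8 169.5] [301, 155, 7, 30] [array([0.6282, 0.0638, 0.088 ]), array([0.6187, 0.0607, 0.035 ])]
blue 269 [275.1 170.6] [266, 164, 19, 15] [array([0.6285, 0.0893, 0.088 ]), array([0.619 , 0.0909, 0.035 ])]
blue 63 [452.4 294.7] [447, 289, 11, 12] [array([ 0.4939, -0.0822,  0.088 ]), array([ 0.4596, -0.1122,  0.035 ])]
orange 914 [194.6  63.5] [166, 50, 58, 28] [array([0.7231, 0.1574, 0.0535])]
orange 33 [185.9  51.8] [182, 50, 9, 6] [array([0.733 , 0.1639, 0.0535])]
orange 60 [197.2  52.7] [192, 50, 11, 8] [array([0.7317, 0.154 , 0.0535])]
orange 65 [235.5 165.1] [233, 160, 6, 11] [array([0.6297, 0.1292, 0.0535])]
orange 59 [315.5 165.4] [313, 161, 6, 10] [array([0.6255, 0.0501, 0.0535])]
```

View pics/w3.png

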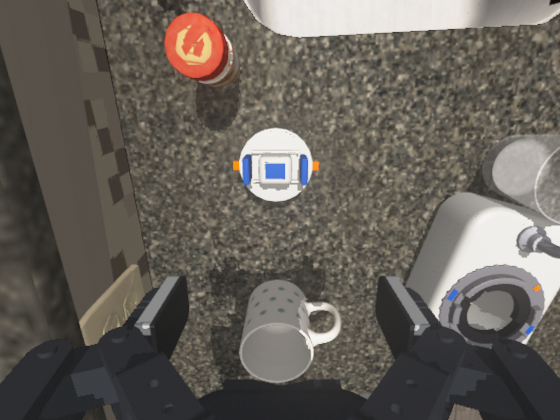

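The cartridge's axis is at (0.628, 0.089), from bolts at (235,165) and (316,165), with its y at 87°, and the tool is aligned with it. I descend and grip.

Call:
drive_tool([
  {"tx": 2.7, "ty": -0.5, "tz": 0, "yaw": 0, "grip": 1},
  {"tx": 0, "ty": 0, "tz": 4, "yaw": 0, "grip": 1},
  {"tx": 0, "ty": 0, "tz": 4, "yaw": 0, "grip": 1},
  {"tx": 0, "ty": 0, "tz": 4, "yaw": 0, "grip": 1},
  {"tx": 0, "ty": 0, "tz": 2, "yaw": 0, "grip": 1},
  {"tx": 0, "ty": 0, "tz": 1.4, "yaw": 0, "grip": 1},
  {"tx": 0, "ty": 0, "tz": 1.4, "yaw": 0, "grip": 1},
  {"tx": 0, "ty": 0, "tz": 0, "yaw": 0, "grip": 1},
  {"tx": 0, "ty": 0, "tz": 0, "yaw": 0, "grip": 0},
  {"tx": 0, "ty": 0, "tz": 0, "yaw": 0, "grip": -0.2},
  {"tx": 0, "ty": 0, "tz": 0, "yaw": 0, "grip": -0.4},
  {"tx": 0, "ty": 0, "tz": 0, "yaw": 0, "grip": -0.6},
  {"tx": 0, "ty": 0, "tz": 0, "yaw": 0, "grip": -1},
  {"tx": 0, "ty": 0, "tz": 0, "yaw": 0, "grip": -1},
  {"tx": 0, "ty": 0, "tz": 0, "yaw": 0, "grip": -1},
  {"tx": 0, "ty": 0, "tz": 0, "yaw": 0, "grip": -1},
], grip_force=28)

```text
t: 4.55
tool_pos: [0.6292, 0.0898, 0.0852]
tcp_rot: [-0.0, 1.0, -0.025, 0.002]
force: [-1.5, -0.3, 8.9]
width: 0.0454
gripper_force: 30.1
```

Call:
drive_tool([
  {"tx": 0, "ty": 0, "tz": -1, "yaw": 0, "grip": -1},
  {"tx": 0, "ty": 0, "tz": -2, "yaw": 0, "grip": -1},
  {"tx": 0, "ty": 0, "tz": -3, "yaw": 0, "grip": -1},
  {"tx": 0, "ty": 0, "tz": -4, "yaw": 0, "grip": -1},
  {"tx": 0, "ty": 0, "tz": -5, "yaw": 0, "grip": -1},
  {"tx": 0, "ty": 0, "tz": 0, "yaw": 0, "grip": -1},
  {"tx": 0, "ty": 0, "tz": 0, "yaw": 0, "grip": -1},
])

```text
t: 5.25
tool_pos: [0.6281, 0.0896, 0.2338]
tcp_rot: [-0.0, 1.0, -0.025, 0.002]
force: [-0.4, -1.1, -3.9]
width: 0.0453
gripper_force: 30.0
```

Run:
```python
from h import *
s=sense();print(s["tool_pos"],s["tcp_rot"],s["force"])
a=read_camera("wrist");b=read_camera("side")
c=get_calibration("side");R=cv2.Rodrigues(c["rvec"])[0];p=c["K"]@(R@np.array(s["tool_pos"])+c["tvec"].ravel());p=(p[:2]/p[2]).astype(int);print(p)
x,y=p
b=b[max(0,y-60):y+80,max(0,x-70):x+70];b=cv2.resize(b,None,fx=3,fy=3,interpolation=2)
o=np.zeros((420,800,3),np.uint8);o[:b.shape[0],:b.shape[1]]=b[:420,:400]
o[:,420:]=a[:,90:470]
cv2.imwrite("pics/g1.png",o[:,:,::-1])
```

```text
[0.62805356 0.08960816 0.23375714] [-1.75238067e-04  9.99684842e-01 -2.50556007e-02  1.55001523e-03] [-0.37576459 -1.0830455  -3.90733858]
[301 125]Traceback (most recent call last):
  File "<stdin>", line 7, in <module>
ValueError: could not broadcast input array from shape (420,400,3) into shape (420,420,3)
```

Run:
```python
from h import *
a=read_camera("wrist");b=read_camera("side")
x,y=301,125
b=cv2.resize(b[y-60:y+80,x-65:x+65],(390,420),interpolation=2)
cv2.imwrite("pics/g1.png",np.hstack([b,a[:,80:480]])[:,:,::-1])
```

```text
(no output)
```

View pics/g1.png

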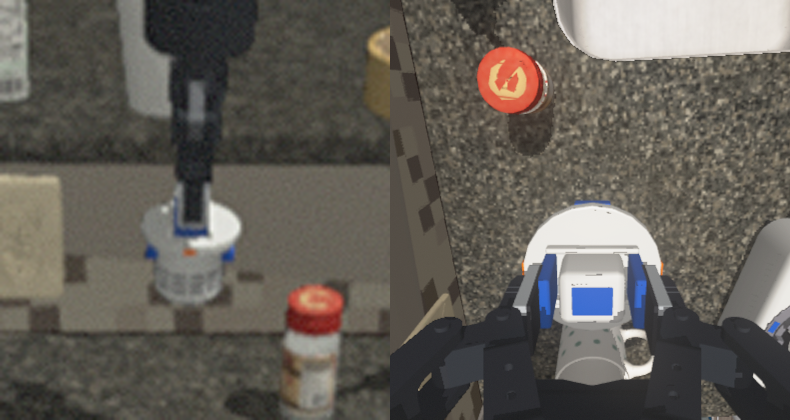

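The side view shows the cartridge held upright with its lugs level at (150,252) and (229,254). The wrist view shows both tabs squeezed. I check the axis offset from the TCP.

Run:
```python
from h import *
s=sense();p=np.array(s["tool_pos"]);im=read_camera("wrist");c=get_calibration("wrist")
for n,ct,bb in blobs(im,'blue',(190,150,380,340),15):print(n,ct,bb,[((onz(c,ct,p[2]+dz)-p)*1000).round(1) for dz in(.003,-.0457)])
for n,ct,bb in blobs(im,'orange',(190,200,380,340),5):print('o',n,ct,[((onz(c,ct,p[2]+dz)-p)*1000).round(1) for dz in(-.0315,)])
```

```text
66 [281.8 201.7] [265, 201, 35, 4] [array([45.2, -2.6,  3. ]), array([ 31.4,  -2. , -45.7])]
969 [236.2 292.6] [228, 254, 19, 75] [array([ 5.8, 18.9,  3. ]), array([-23.8,  28.2, -45.7])]
809 [328.4 291.8] [320, 254, 17, 75] [array([  4.2, -20.6,   3. ]), array([-26. , -27. , -45.7])]
1083 [281.7 300.9] [262, 288, 41, 27] [array([ 0.7, -0.3,  3. ]), array([-30.9,   1.2, -45.7])]
o 28 [212.4 267.6] [array([  0.7,  36.8, -31.5])]
o 30 [351.6 267.8] [array([ -3.2, -37.6, -31.5])]
```

Centred within 0.5 mm, with the foot about 85 mm below the TCP. I carry it over the socket and then turn −45°.

Call:
drive_tool([
  {"tx": -1.89, "ty": 2.87, "tz": 0, "yaw": 0, "grip": -1},
  {"tx": -1.89, "ty": 2.87, "tz": 0, "yaw": 0, "grip": -1},
  {"tx": -1.89, "ty": 2.87, "tz": 0, "yaw": 0, "grip": -1},
  {"tx": -1.89, "ty": 2.87, "tz": 0, "yaw": 0, "grip": -1},
  {"tx": -1.89, "ty": 2.87, "tz": 0, "yaw": 0, "grip": -1},
  {"tx": -1.89, "ty": 2.87, "tz": 0, "yaw": 0, "grip": -1},
  {"tx": -1.89, "ty": 2.87, "tz": 0, "yaw": 0, "grip": -1},
  {"tx": -1.89, "ty": 2.87, "tz": 0, "yaw": 0, "grip": -1},
  {"tx": 0, "ty": 0, "tz": 0, "yaw": -7.5, "grip": -1},
  {"tx": 0, "ty": 0, "tz": 0, "yaw": -7.5, "grip": -1},
  {"tx": 0, "ty": 0, "tz": 0, "yaw": -7.5, "grip": -1},
  {"tx": 0, "ty": 0, "tz": 0, "yaw": -7.5, "grip": -1},
  {"tx": 0, "ty": 0, "tz": 0, "yaw": -7.5, "grip": -1},
  {"tx": 0, "ty": 0, "tz": 0, "yaw": -7.5, "grip": -1},
  {"tx": 0, "ty": 0, "tz": 0, "yaw": 0, "grip": -1},
  {"tx": 0, "ty": 0, "tz": 0, "yaw": 0, "grip": -1},
])

```text
t: 7.1
tool_pos: [0.465, -0.1321, 0.2314]
tcp_rot: [-0.0, 0.934, 0.358, -0.001]
force: [0.2, -0.1, -2.0]
width: 0.0453
gripper_force: 30.1
```

Call:
drive_tool([
  {"tx": 0, "ty": 0, "tz": 2, "yaw": 0, "grip": -1},
  {"tx": 0, "ty": 0, "tz": 2, "yaw": 0, "grip": -1},
  {"tx": 0, "ty": 0, "tz": 1.5, "yaw": 0, "grip": -1},
  {"tx": 0, "ty": 0, "tz": 0.5, "yaw": 0, "grip": -1},
  {"tx": 0, "ty": 0, "tz": 0.5, "yaw": 0, "grip": -1},
  {"tx": 0, "ty": 0, "tz": 0.5, "yaw": 0, "grip": -1},
  {"tx": 0, "ty": 0, "tz": 0.5, "yaw": 0, "grip": -1},
  {"tx": 0, "ty": 0, "tz": 0, "yaw": 0, "grip": -1},
])

```text
t: 7.9
tool_pos: [0.4656, -0.1317, 0.1569]
tcp_rot: [-0.0, 0.933, 0.359, 0.001]
force: [0.6, 2.1, -4.0]
width: 0.0452
gripper_force: 29.9
```

Call:
drive_tool([
  {"tx": 0, "ty": 0, "tz": 0.5, "yaw": 0, "grip": -1},
  {"tx": 0, "ty": 0, "tz": 0.5, "yaw": 0, "grip": -1},
  {"tx": 0, "ty": 0, "tz": 0.5, "yaw": 0, "grip": -1},
  {"tx": 0, "ty": 0, "tz": 0.4, "yaw": 0, "grip": -1},
  {"tx": 0, "ty": 0, "tz": 0.2, "yaw": 0, "grip": -1},
  {"tx": 0, "ty": 0, "tz": 0.2, "yaw": 0, "grip": -1},
  {"tx": 0, "ty": 0, "tz": 0.2, "yaw": 0, "grip": -1},
  {"tx": 0, "ty": 0, "tz": 0.2, "yaw": 0, "grip": -1},
  {"tx": 0, "ty": 0, "tz": 0, "yaw": 0, "grip": -1},
])

```text
t: 8.8
tool_pos: [0.4655, -0.1314, 0.1298]
tcp_rot: [-0.001, 0.933, 0.359, 0.0]
force: [1.1, 4.8, -0.8]
width: 0.0455
gripper_force: 30.3
```

Call:
drive_tool([
  {"tx": 0.07, "ty": -0.07, "tz": 0, "yaw": 0, "grip": -1},
  {"tx": 0, "ty": 0, "tz": 0.2, "yaw": 0, "grip": -1},
  {"tx": 0, "ty": 0, "tz": 0.2, "yaw": 0, "grip": -1},
  {"tx": 0, "ty": 0, "tz": 0.2, "yaw": 0, "grip": -1},
  {"tx": 0, "ty": 0, "tz": 0, "yaw": 0, "grip": -1},
])

```text
t: 9.3
tool_pos: [0.4653, -0.1312, 0.1236]
tcp_rot: [-0.0, 0.933, 0.359, -0.0]
force: [1.4, 3.0, -4.4]
width: 0.0453
gripper_force: 30.0
```

Call:
drive_tool([
  {"tx": 0, "ty": 0, "tz": 0.2, "yaw": 0, "grip": -1},
  {"tx": 0, "ty": 0, "tz": 0.2, "yaw": 0, "grip": -1},
  {"tx": 0, "ty": 0, "tz": 0.2, "yaw": 0, "grip": -1},
  {"tx": 0, "ty": 0, "tz": 0.2, "yaw": 0, "grip": -1},
  {"tx": 0, "ty": 0, "tz": 0.1, "yaw": 0, "grip": -1},
  {"tx": 0, "ty": 0, "tz": 0, "yaw": 0, "grip": -1},
  {"tx": 0, "ty": 0, "tz": 0, "yaw": 0, "grip": -1},
])

```text
t: 10.0
tool_pos: [0.4654, -0.1313, 0.1162]
tcp_rot: [0.0, 0.933, 0.359, 0.0]
force: [-2.3, 3.3, 8.4]
width: 0.0453
gripper_force: 31.9
```

Call:
drive_tool([
  {"tx": 0, "ty": 0, "tz": 0.1, "yaw": 0, "grip": -1},
  {"tx": 0, "ty": 0, "tz": 0.1, "yaw": 0, "grip": -1},
  {"tx": 0, "ty": 0, "tz": 0, "yaw": 0, "grip": -1},
])

```text
t: 10.3
tool_pos: [0.4655, -0.1312, 0.1153]
tcp_rot: [0.0, 0.933, 0.359, 0.0]
force: [-3.5, 4.0, 18.4]
width: 0.0456
gripper_force: 33.4
```

Seated on the lip at 18 N. Now I turn clockwise.

Call:
drive_tool([
  {"tx": 0, "ty": 0, "tz": 0, "yaw": 3, "grip": -1},
  {"tx": 0, "ty": 0, "tz": 0, "yaw": 3, "grip": -1},
  {"tx": 0, "ty": 0, "tz": 0, "yaw": 3, "grip": -1},
  {"tx": 0, "ty": 0, "tz": 0, "yaw": 3, "grip": -1},
])

```text
t: 10.7
tool_pos: [0.4663, -0.1313, 0.1153]
tcp_rot: [0.001, 0.966, 0.259, 0.001]
force: [-1.4, 4.1, 14.8]
width: 0.0448
gripper_force: 32.9
```

```bash
cat > f.py <<'E'
from cell import *
import numpy as np
s=sense();q=s["tcp_rot"];print(s["t"],"yaw",round(2*np.degrees(np.arctan2(q[2],q[1])),2),"F",np.round(s["force"],1),"M",np.round(s["ft_torque"],3),"w",round(float(s["width"]),4),"p",np.round(s["tool_pos"],4))
E
python3 f.py
```

```text
10.7 yaw 30.03 F [-1.4  4.1 14.8] M [1.004 0.374 0.221] w 0.0448 p [ 0.4663 -0.1313  0.1153]
```

Call:
drive_tool([
  {"tx": 0, "ty": 0, "tz": 0, "yaw": 3, "grip": -1},
  {"tx": 0, "ty": 0, "tz": 0, "yaw": 3, "grip": -1},
  {"tx": 0, "ty": 0, "tz": 0, "yaw": 3, "grip": -1},
  {"tx": 0, "ty": 0, "tz": 0, "yaw": 3, "grip": -1},
  {"tx": 0, "ty": 0, "tz": 0, "yaw": 3, "grip": -1},
  {"tx": 0, "ty": 0, "tz": 0, "yaw": 3, "grip": -1},
  {"tx": 0, "ty": 0, "tz": 0, "yaw": 3, "grip": -1},
  {"tx": 0, "ty": 0, "tz": 0, "yaw": 3, "grip": -1},
  {"tx": 0, "ty": 0, "tz": 0, "yaw": 3, "grip": -1},
  {"tx": 0, "ty": 0, "tz": 0, "yaw": 3, "grip": -1},
  {"tx": 0, "ty": 0, "tz": 0, "yaw": 3, "grip": -1},
])

```text
t: 11.8
tool_pos: [0.467, -0.1318, 0.1153]
tcp_rot: [0.001, 1.0, -0.026, 0.002]
force: [-1.1, 2.9, 12.5]
width: 0.0451
gripper_force: 32.6
```

```bash
python3 f.py
```

```text
11.8 yaw -2.97 F [-1.1  2.9 12.5] M [0.63  0.129 0.164] w 0.0451 p [ 0.467  -0.1318  0.1153]
```

Call:
drive_tool([
  {"tx": 0, "ty": 0, "tz": 0.05, "yaw": 3, "grip": -1},
  {"tx": 0, "ty": 0, "tz": 0, "yaw": 3, "grip": -1},
  {"tx": 0, "ty": 0, "tz": 0, "yaw": 3, "grip": -1},
  {"tx": 0, "ty": 0, "tz": 0, "yaw": 3, "grip": -1},
  {"tx": 0, "ty": 0, "tz": 0, "yaw": 3, "grip": -1},
  {"tx": 0, "ty": 0, "tz": 0, "yaw": 2, "grip": -1},
  {"tx": 0, "ty": 0, "tz": 0, "yaw": 2, "grip": -1},
])

```text
t: 12.5
tool_pos: [0.4672, -0.1321, 0.1152]
tcp_rot: [0.001, 0.982, -0.19, 0.003]
force: [-1.4, 2.3, 15.8]
width: 0.0453
gripper_force: 33.1
```

```bash
python3 f.py
```

```text
12.5 yaw -21.91 F [-1.4  2.3 15.8] M [0.525 0.182 0.229] w 0.0453 p [ 0.4672 -0.1321  0.1152]
```

Call:
drive_tool([
  {"tx": 0, "ty": 0, "tz": 0, "yaw": 2, "grip": -1},
  {"tx": 0, "ty": 0, "tz": 0, "yaw": 2, "grip": -1},
  {"tx": 0, "ty": 0, "tz": 0, "yaw": 1, "grip": -1},
])

```text
t: 12.8
tool_pos: [0.4675, -0.1319, 0.1152]
tcp_rot: [0.0, 0.973, -0.232, 0.003]
force: [0.3, 3.8, 15.6]
width: 0.0456
gripper_force: 33.0
```

```bash
python3 f.py
```

```text
12.8 yaw -26.86 F [ 0.3  3.8 15.6] M [0.731 0.065 0.397] w 0.0456 p [ 0.4675 -0.1319  0.1152]
```

Call:
drive_tool([
  {"tx": 0, "ty": 0, "tz": 0, "yaw": 1, "grip": -1},
  {"tx": 0, "ty": 0, "tz": 0, "yaw": 0, "grip": -1},
])

```text
t: 13.0
tool_pos: [0.4677, -0.1318, 0.1152]
tcp_rot: [0.0, 0.971, -0.24, 0.003]
force: [-0.7, 4.0, 14.7]
width: 0.0456
gripper_force: 33.0
```

```bash
python3 f.py
```

```text
13.0 yaw -27.79 F [-0.7  4.  14.7] M [ 0.727 -0.021  0.513] w 0.0456 p [ 0.4677 -0.1318  0.1152]
```

The stop is felt at 0.51 N m after 70°, at the blue notches. I release, letting the fingers open before rising.

Call:
drive_tool([
  {"tx": 0, "ty": 0, "tz": 0, "yaw": 0, "grip": 0.1},
  {"tx": 0, "ty": 0, "tz": -0.2, "yaw": 0, "grip": 0.4},
  {"tx": 0, "ty": 0, "tz": -0.2, "yaw": 0, "grip": 0.7},
  {"tx": 0, "ty": 0, "tz": -0.1, "yaw": 0, "grip": 1},
  {"tx": 0, "ty": 0, "tz": 0, "yaw": 0, "grip": 1},
  {"tx": 0, "ty": 0, "tz": 0, "yaw": 0, "grip": 1},
  {"tx": 0, "ty": 0, "tz": 0, "yaw": 0, "grip": 1},
  {"tx": 0, "ty": 0, "tz": -1, "yaw": 0, "grip": 1},
  {"tx": 0, "ty": 0, "tz": -3, "yaw": 0, "grip": 1},
  {"tx": 0, "ty": 0, "tz": -4, "yaw": 0, "grip": 1},
  {"tx": -3, "ty": 0, "tz": -4, "yaw": 0, "grip": 1},
  {"tx": -3, "ty": 0, "tz": -2, "yaw": 0, "grip": 1},
  {"tx": 0, "ty": 0, "tz": 0, "yaw": 0, "grip": 1},
  {"tx": 0, "ty": 0, "tz": 0, "yaw": 0, "grip": 1},
])

```text
t: 14.4
tool_pos: [0.4124, -0.1031, 0.2584]
tcp_rot: [0.0, 0.971, -0.241, 0.001]
force: [-0.1, -0.3, -0.4]
width: 0.0856
gripper_force: 0.0
```

Run:
```python
from h import *
s=sense();print(s["tool_pos"],s["force"])
im=read_camera("wrist");c=get_calibration("wrist");t=read_camera("top");ct_=get_calibration("top")
for col in('blue','orange'):
    for n,ct,bb in blobs(im,col,(130,20,430,300),12):
        P=onz(c,ct,.085);v=(P[:2]-[.4663,-.132])*1000
        if np.hypot(*v)<60:print(col,n,ct,v.round(1),"r",np.hypot(*v).round(1),"ang",np.degrees(np.arctan2(v[1],v[0])).round(1))
p=c["K"]@(cv2.Rodrigues(c["rvec"])[0]@np.array([.4663,-.132,.085])+c["tvec"].ravel());x,y=(p[:2]/p[2]).astype(int)
a=cv2.resize(im[max(0,y-80):max(0,y-80)+160,x-80:x+80],(480,480),interpolation=2)
b=cv2.resize(t[210:330,280:360],(320,480),interpolation=2)
cv2.imwrite("pics/end.png",np.hstack([a,b])[:,:,::-1])
```

```text
[ 0.41237007 -0.1030969   0.25842899] [-0.11251016 -0.32666936 -0.40202325]
blue 218 [248.5 134. ] [11.9 27.3] r 29.7 ang 66.5
blue 215 [314.  132.9] [-14.6 -24.7] r 28.7 ang -120.5
blue 378 [281.6 133.9] [-1.8  1.2] r 2.2 ang 147.6
blue 89 [335.5 132.1] [-22.9 -41.9] r 47.7 ang -118.6
blue 89 [226.3 132.2] [22.4 43.9] r 49.3 ang 62.9
orange 40 [309.   81.1] [ 25.8 -39.8] r 47.4 ang -57.0
orange 74 [237.  132.1] [18.1 35.5] r 39.8 ang 63.0
orange 75 [325.9 130.9] [-17.9 -34.8] r 39.2 ang -117.3
orange 33 [255.2 179.3] [-26.6  42. ] r 49.8 ang 122.3
```

View pics/end.png

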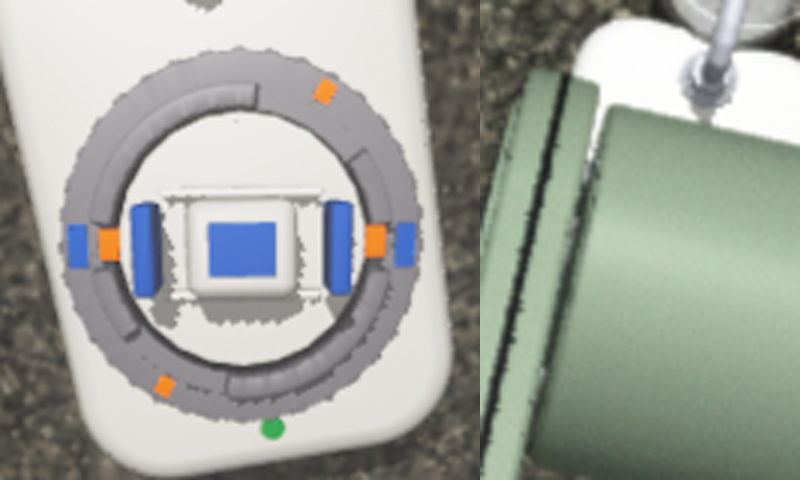

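The picture shows both orange bolts, at (109,244) and (375,241), out in the lock notches facing the blue marks at (77,244) and (405,243). The tabs are sprung out and the arm is clear.

```bash
python3 -c "
from cell import *
print(sign_off())"
```

```text
the job is handed in; nothing more can be done
None
```

The cartridge is seated and turned about 70° clockwise to its stop; the last picture shows both bolts out in the lock notches. The arm is clear, and the job was handed in at about 14.5 s.

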